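Inspect a fresh viaduct casting under the hand lens

TASK

Lift the viaduct-arch casting out of the open mould and lay it, same face up, in the middle of the granite plate. Then pick up the hand lens and hold it level and still, centred over the casting, with the lens at the height of the surface gauge's pointer, which has been set to its focus. Finish while holding it there, and leave the gauge's setting and the other things on the bench as they are.

Things in the scene. Friction and masses are not known exactly. Their poses are not given: they have to be found in the camera images.
- mould: Lower half of an aluminium mould: block 130 (x) x 100 (y) x 28 mm high, screwed to the bench by a lug at each x end (out to 84 mm); does not move. Origin: centre of underside, z up. Open cavity in its top, 65 (x) x 57 (y) x 10 mm deep, with a core for the arch opening. Two locating pins, 8 mm thick, stand 6 mm above the top face at (52, 38) and (-52, -38) mm.
- casting: Pale resin casting of a viaduct bay, about 90 g, lying on its back: 62 mm from pier feet (-x) to parapet (+x), 54 mm across y between two flat sides (grip these), 26 mm thick, face up (z). Origin: centre of underside. It starts loose in the mould's cavity (1.5 mm play), axes along the mould's, underside 18 mm above the bench; its upper 16 mm stand proud. Arch opening 26 mm wide.
- plate: Dark granite marking-out plate lying on the bench, 320 (x) x 200 (y) x 30 mm thick; it does not move. Origin: centre of its underside, z up; its top face is 30 mm above the origin. The surface gauge stands on it near its +x end.
- gauge: Surface gauge (scribing block) standing on the plate 112 to 130 mm from its middle, at the +x end; does not move. Steel base 60 (x) x 50 (y) x 20 mm, 9 mm spindle in its middle rising to 160 mm. Origin: centre of underside. A clamp on the spindle carries a level needle, 4 mm thick, along the gauge's x, 15 mm to the +y side of the spindle, from its tip at x = -35 mm to a bent tail at +64 mm.
- pointer_tip (a point): Tip of the surface gauge's needle, on its axis: marks the focal height, at which the middle of the lens is to be held (90 to 130 mm above the plate, set anew each time). The whole needle and the clamp's middle are at this height. The clamp is stiff: it stays set unless knocked.
- lens: Hand lens lying flat on the bench, about 130 g: steel rim 76 mm across, 16 mm thick; straight dark wooden handle 20 mm wide, 16 mm thick. Origin: on the underside, at the handle's lens end. Wood from x = -85 to +11 mm, ferrule to +30, middle of the lens at x = +68, z = +8 mm. x points from handle to lens, z is the lens's axis, up. It balances about 18 mm to the lens side of the origin.
- lens_centre (a point): Middle of the lens (half way through its 16 mm rim), 68 mm from the lens body's origin along its x and 8 mm up.
- mould_top: Bystander: the mould's upper half, an aluminium block 130 x 100 x 26 mm lying open side up beyond the lower half (centre 150 mm or more from that one's centre), loose. Origin: centre of its underside.
- glue: Bystander: white glue bottle, 38 mm across, 85 mm high, standing. Origin: centre of its underside.
- paint_jar: Bystander: small paint jar with a black lid, 42 mm across, 45 mm high, standing. Origin: centre of its underside.
- screwdriver: Bystander: screwdriver 170 mm long lying on the bench. Origin: near the middle of its length, on its underside.
Things that resemble listed ones, but are neither listed nor needed, are in the scene too. There is more than one size of the lens; the job needs the middle-sized.

How it is judged:
On the way, in this order (a step that is already met when the one before it is completed fails the run):
1. the casting is lifted clear of the mould (z of casting in the frame of mould above 0.032 m and contact force between casting and mould below 0.05 N and contact force between casting and the fingers above 0.3 N), for 0.1 s.
2. the casting lies face up in the middle of the plate and is let go (horizontal distance between casting and plate below 0.03 m and z of casting in the frame of plate between 0.027 and 0.033 m and angle between casting's own z axis and vertical below 0.08 rad and contact force between casting and the fingers below 0.05 N and linear speed of casting below 0.02 m/s), for 0.2 s.
At the end, for the whole second after the job is handed in: Lens held still in the fingers alone, its middle within 15 mm sideways of the casting's middle and within 10 mm of the pointer's height, level to 0.12 rad, touching nothing else. Casting flat, face up and at rest on the plate, within 30 mm of its middle, untouched (all of step 2 and horizontal distance between lens_centre and casting below 0.015 m and z of lens_centre in the frame of pointer_tip between -0.01 and 0.01 m and angle between the z axis of lens and the z axis of plate, either way round below 0.12 rad and contact force between lens and the fingers above 0.5 N and contact force between lens and gauge below 0.05 N and contact force between lens and casting below 0.05 N and contact force between lens and plate below 0.05 N and linear speed of lens below 0.02 m/s); the arm keeps its last pose, push and grip.
It fails at once if the casting is dropped (falls free from more than about 10 mm) (contact force between casting and the fingers below 0.01 N and linear speed of casting above 0.45 m/s).
It fails at once if the casting is tipped over (angle between casting's own z axis and vertical above 0.6 rad).
It fails at once if the gauge's pointer is knocked from its setting (more than 5 mm) (distance of pointer_tip from where it was at the start of the episode above 0.005 m).
It fails at once if a bystander is moved more than 20 mm (distance of any of mould_top, glue, paint_jar, screwdriver from where it was at the start of the episode above 0.02 m).
It also fails if it takes over 67 s, if anything falls off the work surface, if the arm or the gripper's body presses on something with over 40 N, if the wrist force passes 120 N, or if a joint passes its speed limit or range.

ROBOT

A 6-joint arm with a two-finger parallel gripper is mounted at the origin on the work surface. World frame = base frame: x ahead of the robot, y to its left, z up, the work surface at z = 0. Lengths are in m, angles in rad, forces in N, time in s.
With the tool pointing down it reaches from about 0.325 to 0.9 m from the base axis. Payload 6.1 kg.
Tool frame: the origin (TCP) lies at the very end of the fingers, on their centre line; the grasp point (between the pads) lies 19 mm behind it (env.grip_point_offset is the distance from the TCP to the grasp point, in m); z points along the fingers, y is the line along which they close (so a half turn about z gives the same grasp; the last joint's range is limited). The gripper opens to 85 mm and grips with 20 to 120 N. Pads are 22 mm wide; open, the fingers measure 114 mm over their backs; the gripper's body (76 mm by 85 mm) begins 54 mm behind the grasp point. The pads swing forward as they close: fully open they stand 13 mm farther back than shut.
Start: joints at [-1.388, 0.22, 1.526, -0, 1.395, -0.126], TCP at [0.19, -0.595, 0.231] pointing down, gripper open.
Joint ranges: [-2.98, 2.98], [-0.91, 2.08], [0.09, 2.57], [-1.24, 4.39], [0.2, 2.65], [-2.68, 2.68]. Speed limits (rad/s): [2.57, 2.57, 3.01, 3.14, 3.14, 3.14].

INTERFACE

Orientations are given as a 3x3 rotation matrix whose columns are the frame's x, y, z axes.
In Python, from station import env gives the robot as it stands. The module is installed in compiled form; this text tells all that it offers.
- The arm moves only by the tool send_rows, never from a script. Its arguments are lists of equal length, an entry for each row: "dp": the shift along the tool's x, y, z in cm, a list of three; "twist": the turn about the tool's z in rad. A call has exactly 5 rows; each row shifts and turns the commanded pose from where the row before left it, along the tool's axes as they then stand; what a row does not reach is not made up. A row lasts 1/10 s, in which the tool goes at most 50 mm and 8.59 degrees, less where a joint would pass 70% of its speed; a pose out of reach is approached as far as the arm can. A call with a gripper value outside its range is refused whole. "fingers" is the gripper command: -1 is shut, 1 is fully open, values between are in proportion, set as the call begins (left out, the last holds). The fingers move at their own pace and stop on an object; "force" is the grip in N (left out, the last holds). Time passes only in rows, so rows that do not move let the fingers close, or fill a call up. It gives the time, the measured TCP pose, the force, the opening and the grip force at its end, in the units of the state.
- env.read_state(): the state, without advancing time (a new reading comes with each control period).
- env.camera(name): name is "scene" or "top" or "wrist"; returns the picture (384x512x3 uint8, blue, green, red); there is no depth.
- env.camera_params(name): a dict with "mtx" (3x3 intrinsics, pixels), "eye" and "attitude" of the camera in the world. Camera axes: x right, y down, z forward; pixel columns grow to the right and rows downward; lengths in m; the calibration is good to about 2 mm. A picture is of the moment at which its call begins: read the wrist's pose just before it. camera_params takes no time and is no camera call; for the wrist camera it gives the pose at the moment of the call.
- env.job_done(): hands the job in; it is judged then, once.
The state is a dict: "t": time; "joint_pos": joint angles; "qd": joint speeds; "effort": joint torques, N m; "tcp_pos": TCP position; "tcp_rot": TCP orientation; "ft_force": force on the tool from outside, world axes, zero at the start; "ft_torque": the same for the moment, N m; "grip_width": finger opening in m; "finger_force": force on a finger pad.
Only numpy, scipy, OpenCV 4.12 (cv2) and the standard library are available. Lean on these libraries where they do the work, as an engineer would, in place of code of your own. Each camera call takes 0.05 s, during which the arm holds its last target. There are 200 camera calls.

## Working session

There is one attempt and no reset: what is moved stays moved. The work goes in short steps, Python scripts to look and compute and a tool call to move; the robot and the scene stay as the last step left them, time stands still between calls to the robot, and variables do not carry over. Pictures are saved under pics/ and viewed, at most 10 in all, crops included, and the job is handed in when it is done.

Besides the shell and the picture viewer there is one more tool, called after ">>>" as name(argument=value, ...), one argument or row to a line, values as JSON. send_rows: Moves the arm, as the interface text tells. Its arguments: {"type":"object","properties":{"dp":{"type":"array","items":{"type":"array","items":{"type":"number"}}},"twist":{"type":"array","items":{"type":"number"}},"fingers":{"type":"number"},"force":{"type":"number"}},"required":["dp","twist"]}

```bash
mkdir -p pics; python3 - <<'E'
from station import env
import cv2,json,numpy as np
s=env.read_state();print(s['t'],s['tcp_pos'],s['tcp_rot'],s['grip_width'],env.grip_point_offset)
for n in('scene','top'):
    p=env.camera_params(n);print(n,p)
    im=env.camera(n);cv2.imwrite(f'pics/{n}0.png',im)
E
```

```text
0.0 [ 0.18983647 -0.59483777  0.23018228] [[ 9.52687111e-01  3.03952519e-01 -3.68017281e-04]
 [ 3.03952649e-01 -9.52685178e-01  1.93338712e-03]
 [ 2.37053275e-04 -1.95377281e-03 -9.99998063e-01]] 0.08540926661804284 0.0187
scene {'mtx': array([[421.64143761,   0.        , 251.7234979 ],
       [  0.        , 421.64143761, 186.75096272],
       [  0.        ,   0.        ,   1.        ]]), 'eye': array([1.61254033, 0.14320323, 1.08610804]), 'attitude': array([[-0.16486357,  0.68041473, -0.71404187],
       [ 0.98628772,  0.1192471 , -0.11409055],
       [ 0.00751853, -0.72306011, -0.6907442 ]])}
top {'mtx': array([[479.31831408,   0.        , 253.50806051],
       [  0.        , 479.31831408, 195.06168034],
       [  0.        ,   0.        ,   1.        ]]), 'eye': array([ 0.46546874, -0.01139554,  1.59074206]), 'attitude': array([[ 0.02246264, -0.99563012,  0.09064272],
       [-0.99966255, -0.02118501,  0.01503284],
       [-0.01304688, -0.09094981, -0.99577001]])}
```

View pics/top0.png

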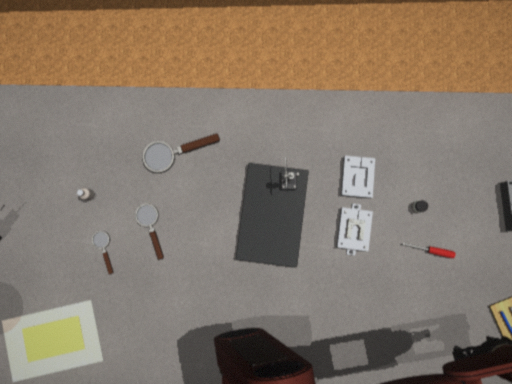

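View pics/scene0.png

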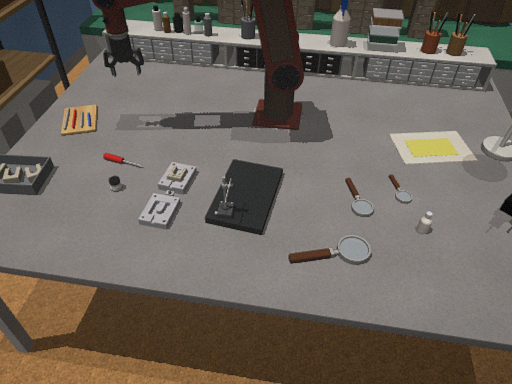

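Candidates for the lens in the top view are the large one (158,156), the middle one (147,215) and the small one (101,240). I choose the middle one: about 24 px, or 78 mm, across. For the mould, (355,229) has lugs and holds the casting, while (359,177) is the upper half. The plate is at (272,215) and the gauge at (289,180). Next I check with close crops and measure.

```bash
cat > h.py <<'E'
import numpy as np,cv2
from station import env
def ray(n,uv,p=None):
    p=p or env.camera_params(n); d=p['attitude']@np.linalg.inv(p['mtx'])@np.array([uv[0],uv[1],1.]);return np.array(p['eye']),d
def onz(n,uv,z,p=None):
    e,d=ray(n,uv,p);return e+d*(z-e[2])/d[2]
def proj(n,X,p=None):
    p=p or env.camera_params(n);c=p['attitude'].T@(np.asarray(X)-p['eye']);q=p['mtx']@c;return q[:2]/q[2]
E
python3 - <<'E'
from h import *
t=cv2.imread('pics/top0.png');s=cv2.imread('pics/scene0.png')
def crop(im,x,y,w,h,k):return cv2.resize(im[y:y+h,x:x+w],None,fx=k,fy=k,interpolation=cv2.INTER_CUBIC)
# montage: 800x600
M=np.zeros((600,800,3),np.uint8)
M[:300,:400]=crop(t,325,190,67,50,6)[:300,:400]      # mould
M[:300,400:]=crop(t,120,197,80,60,5)[:300,:400]       # lens
M[300:,:400]=crop(s,195,165,80,60,5)[:300,:400]      # gauge scene
M[300:,400:]=crop(t,230,155,100,75,4)[:300,:400]*1     # gauge top
M[300:,400:]=np.clip(M[300:,400:].astype(int)*2,0,255)
cv2.imwrite('pics/m1.png',M)
g=cv2.cvtColor(t,cv2.COLOR_BGR2GRAY)
# plate
m=np.zeros_like(g);m[150:280,225:320]=(g[150:280,225:320]<60)*255
m=cv2.morphologyEx(m,cv2.MORPH_CLOSE,np.ones((9,9)));m=cv2.morphologyEx(m,cv2.MORPH_OPEN,np.ones((9,9)))
c=max(cv2.findContours(m,0,1)[0],key=cv2.contourArea)
P=np.array([onz('top',q[0],.03)[:2] for q in c],np.float32);print('plate',cv2.minAreaRect(P))
for nm,(x0,x1,y0,y1) in dict(mould=(333,378,200,258),top=(338,380,150,200)).items():
    m=np.zeros_like(g);m[y0:y1,x0:x1]=(g[y0:y1,x0:x1]>135)*255
    m=cv2.morphologyEx(m,cv2.MORPH_CLOSE,np.ones((9,9)));m=cv2.morphologyEx(m,cv2.MORPH_OPEN,np.ones((13,13)))
    c=max(cv2.findContours(m,0,1)[0],key=cv2.contourArea)
    P=np.array([onz('top',q[0],.028)[:2] for q in c],np.float32);print(nm,cv2.minAreaRect(P))
print('lens end',onz('top',(147,215),.008),onz('top',(159,256),.008))
E
```

```text
plate ((0.6556123495101929, -0.07028849422931671), (0.05939798429608345, 0.06553899496793747), 1.1825348138809204)
mould ((0.506386399269104, -0.3198350667953491), (0.18642011284828186, 0.1431327909231186), 0.42479053139686584)
top ((0.6830595135688782, -0.33112412691116333), (0.1619802862405777, 0.13585129380226135), 1.1474815607070923)
lens end [0.53571779 0.36383653 0.008     ] [0.40188232 0.31853088 0.008     ]
```

View pics/m1.png

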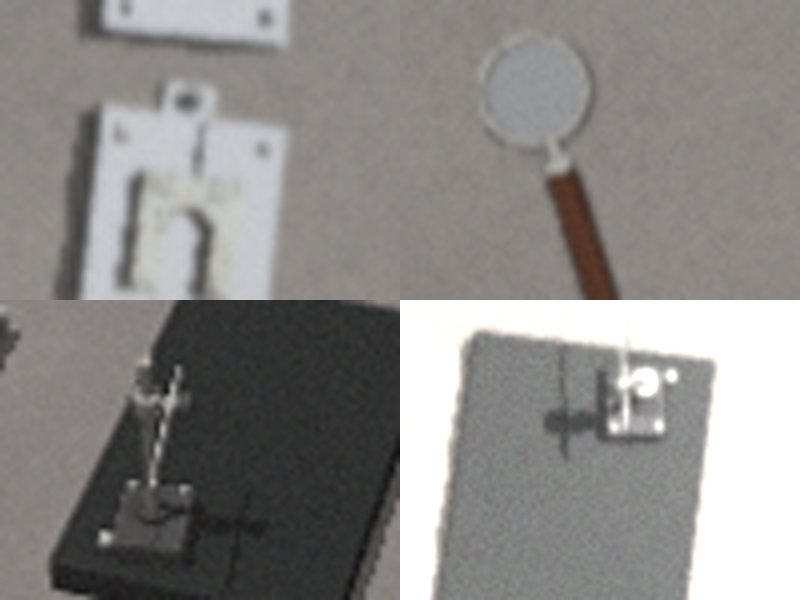

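The montage confirms the setup. The casting sits in the lugged mould with its parapet toward image top (+x). The middle lens has its centre near (147,215). The gauge needle lies beside the spindle.

```bash
python3 - <<'E'
from h import *
a=onz('top',(342.2,207.2),.028);b=onz('top',(372.8,211),.028);print('mould top edge',a,b,np.linalg.norm(a-b))
y=(a-b)/np.linalg.norm(a-b);x=np.array([y[1],-y[0],0]);print('yaw',np.degrees(np.arctan2(x[1],x[0])));mc=(a+b)/2-x*.065;print('mould c',mc)
C=[onz('top',q,.03) for q in((248,164),(309,171),(297,266),(235,261))];print('plate',np.mean(C,0),[np.linalg.norm(C[i]-C[i-1]) for i in range(4)])
x=(C[0]+C[1]-C[2]-C[3]);print('yaw',np.degrees(np.arctan2(x[1],x[0])))
s=env.read_state();p=env.camera_params('wrist');R=s['tcp_rot'];print('cam in tool',R.T@(p['eye']-s['tcp_pos']),R.T@p['attitude'],p['mtx'])
# move needed in tool axes to mould hover
print('to mould (cm)',R.T@(mc-s['tcp_pos'])*100)
E
```

```text
mould top edge [ 0.57416025 -0.27768025  0.028     ] [ 0.56391811 -0.37705888  0.028     ] 0.0999050208924099
yaw -5.884230896443325
mould c [ 0.50438166 -0.32070584  0.028     ]
plate [ 0.54344914 -0.0503575   0.03      ] [np.float64(0.31923677844784937), np.float64(0.2015425515250322), np.float64(0.3115856771047833), np.float64(0.20060277955923664)]
yaw -6.323359794939406
cam in tool [ 0.07236397 -0.00050227 -0.14209367] [[-6.69970762e-04 -9.59305060e-01 -2.82370951e-01]
 [ 9.99999771e-01 -6.69220058e-04 -9.91051701e-05]
 [-9.38962130e-05 -2.82370953e-01  9.59305288e-01]] [[287.72367995   0.         253.8954386 ]
 [  0.         287.72367995 184.4817984 ]
 [  0.           0.           1.        ]]
to mould (cm) [ 38.29773298 -16.52915041  20.26917572]
```

>>> send_rows(
  dp=[
    [3.8,-1.65,0],
    [3.8,-1.65,0],
    [3.8,-1.65,0],
    [3.8,-1.65,0],
    [3.8,-1.65,0],
  ],
  twist=[0,0,0,0,0],
  fingers=1,
)

```text
t: 0.6
tcp_pos: [0.3467, -0.4576, 0.2308]
tcp_rot: [[0.953, 0.304, -0.0], [0.304, -0.953, 0.001], [-0.0, -0.001, -1.0]]
ft_force: [-0.3, -1.1, 0.7]
grip_width: 0.0855
finger_force: 0.0
```

>>> send_rows(
  dp=[
    [3.8,-1.65,0],
    [3.8,-1.65,0],
    [3.8,-1.65,0],
    [3.8,-1.65,0],
    [3.8,-1.65,0],
  ],
  twist=[0,0,0,0,0],
)

```text
t: 1.1
tcp_pos: [0.5027, -0.3213, 0.2309]
tcp_rot: [[0.953, 0.304, -0.001], [0.304, -0.953, 0.0], [-0.0, -0.001, -1.0]]
ft_force: [0.2, -0.0, 0.2]
grip_width: 0.0851
finger_force: 0.0
```

>>> send_rows(
  dp=[
    [0,0,0.4],
    [0,0,0.4],
    [0,0,0.4],
    [0,0,0.4],
    [0,0,0.4],
  ],
  twist=[0.1,0.1,0.1,0.1,0.01],
)

```text
t: 1.6
tcp_pos: [0.5016, -0.3225, 0.2106]
tcp_rot: [[0.995, -0.102, -0.001], [-0.102, -0.995, 0.001], [-0.001, -0.001, -1.0]]
ft_force: [0.0, -0.7, 0.5]
grip_width: 0.0852
finger_force: 0.0
```

```bash
python3 - <<'E'
from h import *
s=env.read_state();print(s['t'],s['tcp_pos'],s['tcp_rot'][:,0])
p=env.camera_params('wrist');im=env.camera('wrist');cv2.imwrite('pics/w1.png',im);np.save('w1.npy',p,allow_pickle=True)
E
```

```text
1.6 [ 0.50164969 -0.32246509  0.21058929] [ 9.94771937e-01 -1.02118548e-01 -7.71108021e-04]
```

View pics/w1.png

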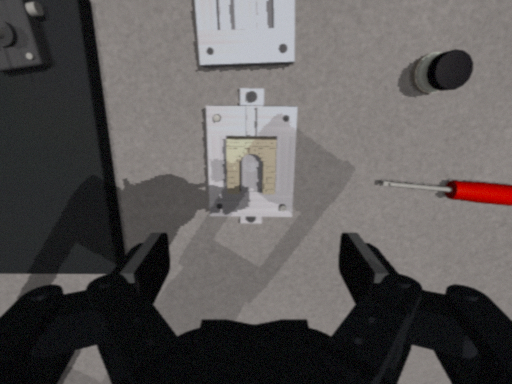

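The wrist view shows the casting at about (251,166) in the mould. The mould's top corners are near (207,107) and (297,107).

```bash
python3 - <<'E'
from h import *
p=np.load('w1.npy',allow_pickle=True).item();im=cv2.imread('pics/w1.png')
print('mould edge',[onz('w',q,.028,p).round(4) for q in((207,107),(297,107),(293,216),(209,216))])
h=cv2.cvtColor(im,cv2.COLOR_BGR2HSV);m=np.zeros(im.shape[:2],np.uint8)
m[125:210,215:290]=((h[...,0]>12)&(h[...,0]<35)&(h[...,1]>45))[125:210,215:290]*255
m=cv2.morphologyEx(m,cv2.MORPH_OPEN,np.ones((3,3)))
ys,xs=np.nonzero(m);print(xs.min(),xs.max(),ys.min(),ys.max())
P=np.array([onz('w',(x,y),.044,p)[:2] for x,y in zip(xs,ys)],np.float32);r=cv2.minAreaRect(P);print(r)
c=np.array(r[0]);s=env.read_state();R=s['tcp_rot'];print('d cm',R.T@(np.r_[c,.04]-s['tcp_pos'])*100)
E
```

```text
mould edge [array([ 0.571 , -0.2774,  0.028 ]), array([ 0.561, -0.375,  0.028]), array([ 0.4336, -0.3624,  0.028 ]), array([ 0.4441, -0.2608,  0.028 ])]
229 272 145 189
((0.5030360817909241, -0.3182656168937683), (0.04766272380948067, 0.04964714124798775), 82.69630432128906)
d cm [ 0.16142992 -0.39597768 16.97697475]
```

>>> send_rows(
  dp=[
    [0.02,-0.08,3.2],
    [0.02,-0.08,3.2],
    [0.02,-0.08,3.2],
    [0.02,-0.08,3.2],
    [0.02,-0.07,3.2],
  ],
  twist=[0,0,0,0,0],
  fingers=0.6,
  force=30,
)

```text
t: 2.15
tcp_pos: [0.5031, -0.3189, 0.0501]
tcp_rot: [[0.995, -0.098, 0.0], [-0.098, -0.995, -0.0], [0.0, 0.0, -1.0]]
ft_force: [-0.2, -0.1, -0.3]
grip_width: 0.0682
finger_force: 0.0
```

>>> send_rows(
  dp=[
    [0,0,0.5],
    [0,0,0.5],
    [0,0,0.5],
    [0,0,0.5],
    [0,0,0.2],
  ],
  twist=[0,0,0,0,0],
)

```text
t: 2.65
tcp_pos: [0.5038, -0.3194, 0.0301]
tcp_rot: [[0.995, -0.101, 0.001], [-0.101, -0.995, -0.001], [0.001, 0.001, -1.0]]
ft_force: [-1.1, -1.0, 0.5]
grip_width: 0.0684
finger_force: 0.0
```

>>> send_rows(
  dp=[
    [0,0,0.1],
    [0,0,0.1],
    [0,0,0],
    [0,0,0],
    [0,0,0],
  ],
  twist=[0,0,0,0,0],
)

```text
t: 3.15
tcp_pos: [0.5033, -0.319, 0.0275]
tcp_rot: [[0.995, -0.101, 0.0], [-0.101, -0.995, -0.0], [0.0, 0.0, -1.0]]
ft_force: [-1.2, 0.3, -0.8]
grip_width: 0.0683
finger_force: 0.0
```

>>> send_rows(
  dp=[
    [0,0,0],
    [0,0,0],
    [0,0,0],
    [0,0,0],
    [0,0,0],
  ],
  twist=[0,0,0,0,0],
  fingers=-1,
  force=40,
)

```text
t: 3.65
tcp_pos: [0.5035, -0.3192, 0.0276]
tcp_rot: [[0.995, -0.101, 0.001], [-0.101, -0.995, -0.0], [0.001, 0.0, -1.0]]
ft_force: [0.6, -0.3, 2.9]
grip_width: 0.0529
finger_force: 43.2
```

>>> send_rows(
  dp=[
    [0,0,0],
    [0,0,0],
    [0,0,0],
    [0,0,-0.2],
    [0,0,-0.3],
  ],
  twist=[0,0,0,0,0],
)

```text
t: 4.15
tcp_pos: [0.5024, -0.3183, 0.0314]
tcp_rot: [[0.995, -0.101, -0.002], [-0.101, -0.995, 0.001], [-0.002, -0.001, -1.0]]
ft_force: [-0.2, -0.8, -0.7]
grip_width: 0.053
finger_force: 42.8
```

>>> send_rows(
  dp=[
    [0,0,-0.5],
    [0,0,-1],
    [0,0,-2],
    [0,0,-2.5],
    [0,0,-3],
  ],
  twist=[0,0,0,0,0],
)

```text
t: 4.65
tcp_pos: [0.5026, -0.3184, 0.1229]
tcp_rot: [[0.995, -0.101, -0.001], [-0.101, -0.995, 0.001], [-0.001, -0.001, -1.0]]
ft_force: [-0.6, -0.1, -0.5]
grip_width: 0.0532
finger_force: 42.8
```

```bash
python3 - <<'E'
from h import *
a=env.camera('scene');p=env.camera_params('wrist');w=env.camera('wrist');np.save('w2.npy',p,allow_pickle=True);s=env.read_state();print(s['tcp_pos'],s['ft_force'],s['grip_width'],s['finger_force'])
M=np.zeros((384,800,3),np.uint8);M[:,:512]=w;M[:288,512:]=cv2.resize(a[130:226,130:226],(288,288));cv2.imwrite('pics/w2.png',M);cv2.imwrite('pics/w2w.png',w);cv2.imwrite('pics/s2.png',a)
E
```

```text
[ 0.50598126 -0.32120681  0.12827642] [ 0.51772036 -0.60080268 -0.14337786] 0.05290616073260242 42.8909558057785
```

View pics/w2.png

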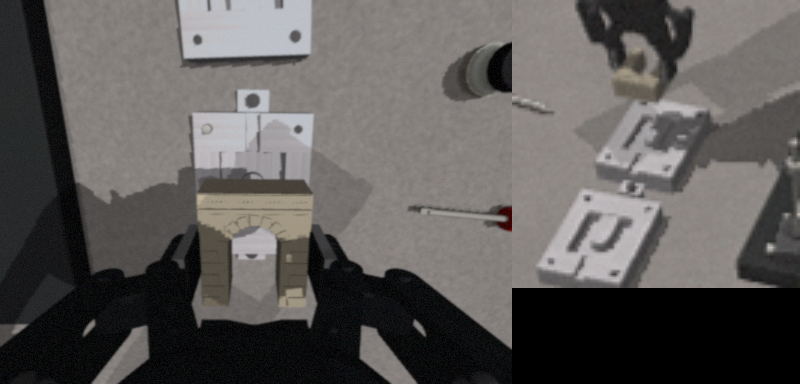

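The casting is held between the fingers. I'll check its pitch by projecting the expected level edges: the parapet's top edge is seen at v≈193 (bottom edge ≈183), and the pier feet at v≈305.

```bash
python3 - <<'E'
from h import *
p=np.load('w2.npy',allow_pickle=True).item();s=env.read_state();R=s['tcp_rot'];T=s['tcp_pos']
for q in((.031,.027,-.0165),(.031,-.027,-.0165),(.031,.027,.0095),(-.031,.027,-.0165),(-.031,-.027,-.0165)):print(q,proj('w',T+R@np.array(q),p).round(1))
im=cv2.imread('pics/top0.png')
pc=np.array([.5434,-.0504,.1]);print('d cm',R.T@(pc-T)*100, T)
E
```

```text
(0.031, 0.027, -0.0165) [314.3 191.4]
(0.031, -0.027, -0.0165) [197.7 191.4]
(0.031, 0.027, 0.0095) [304.9 176.9]
(-0.031, 0.027, -0.0165) [307.4 304. ]
(-0.031, -0.027, -0.0165) [204.4 304. ]
d cm [  0.96795283 -27.33440268   2.69331274] [ 0.50598126 -0.32120681  0.12827642]
```

The casting is level in the grip. Next I'll work out where the gauge stands, to check the clearance.

```bash
python3 - <<'E'
from h import *
g=onz('top',(288.2,180.8),.05);print('gauge base',g)
x=np.array([np.cos(-.11),np.sin(-.11)]);y=np.array([-x[1],x[0]]);d=g[:2]-[.5434,-.0504];print('in plate',d@x,d@y)
for z in (.05,.12,.14,.16,.19):
  print(z,'scene',proj('scene',np.r_[g[:2],z]).round(1),(( proj('scene',np.r_[g[:2],z])-[195,165])*5+[0,300]).round(), 'tip scene',[((proj('scene',np.r_[g[:2]-.035*x+.015*y,z])-[195,165])*5+[0,300]).round(), ((proj('scene',np.r_[g[:2]+.064*x+.015*y,z])-[195,165])*5+[0,300]).round()])
  print(' top',((proj('top',np.r_[g[:2]-.035*x+.015*y,z])-[230,155])*4+[400,300]).round(),((proj('top',np.r_[g[:2]+.064*x+.015*y,z])-[230,155])*4+[400,300]).round())
E
```

```text
gauge base [ 0.65440585 -0.0992668   0.05      ]
in plate 0.11569945264372929 -0.036385421523380736
0.05 scene [225.4 206.9] [152. 510.] tip scene [array([189., 479.]), array([143., 582.])]
 top [609. 443.] [624. 323.]
0.12 scene [224.7 192.2] [148. 436.] tip scene [array([187., 405.]), array([139., 509.])]
 top [613. 434.] [629. 309.]
0.14 scene [224.5 187.8] [147. 414.] tip scene [array([186., 383.]), array([138., 486.])]
 top [614. 432.] [631. 304.]
0.16 scene [224.2 183.3] [146. 391.] tip scene [array([185., 360.]), array([136., 464.])]
 top [616. 429.] [632. 300.]
0.19 scene [223.9 176.3] [144. 357.] tip scene [array([184., 326.]), array([134., 429.])]
 top [618. 424.] [635. 292.]
```

>>> send_rows(
  dp=[
    [-0.02,-2.8,0],
    [-0.02,-2.8,0],
    [-0.02,-2.8,0],
    [-0.02,-2.8,0],
    [-0.02,-2.8,0],
  ],
  twist=[0,0,0,0,0],
)

```text
t: 5.25
tcp_pos: [0.516, -0.1783, 0.122]
tcp_rot: [[0.995, -0.101, -0.0], [-0.101, -0.995, 0.0], [-0.001, -0.0, -1.0]]
ft_force: [0.9, -0.8, -1.0]
grip_width: 0.053
finger_force: 42.8
```

>>> send_rows(
  dp=[
    [-0.02,-2.8,0],
    [-0.02,-2.8,0],
    [-0.02,-2.8,0],
    [-0.02,-2.8,0],
    [-0.02,-2.8,0],
  ],
  twist=[0,0,0,0,0],
)

```text
t: 5.75
tcp_pos: [0.5291, -0.039, 0.122]
tcp_rot: [[0.995, -0.101, -0.0], [-0.101, -0.995, 0.0], [-0.0, -0.0, -1.0]]
ft_force: [0.1, -0.3, -0.9]
grip_width: 0.0527
finger_force: 42.8
```

>>> send_rows(
  dp=[
    [0,0,0],
    [0,0,0],
    [0,0,0],
    [0,0,0],
    [0,0,0],
  ],
  twist=[0,0,0,0,0],
)

```text
t: 6.25
tcp_pos: [0.5294, -0.041, 0.1223]
tcp_rot: [[0.995, -0.102, -0.0], [-0.102, -0.995, -0.0], [-0.0, 0.0, -1.0]]
ft_force: [1.0, -0.3, 0.4]
grip_width: 0.0528
finger_force: 42.8
```

```bash
python3 - <<'E'
from h import *
s=env.read_state();print(s['tcp_pos'],s['ft_force'],s['grip_width'],s['finger_force'])
p=env.camera_params('wrist');w=env.camera('wrist');np.save('w3.npy',p,allow_pickle=True);cv2.imwrite('pics/w3.png',np.clip(w*1.6,0,255))
E
```

```text
[ 0.5294339  -0.04104527  0.12226242] [ 1.02492453 -0.27496554  0.41057268] 0.05284707827387061 42.83844172954559[ WARN:0@1.173] global loadsave.cpp:1063 imwrite_ Unsupported depth image for selected encoder is fallbacked to CV_8U.
```

View pics/w3.png

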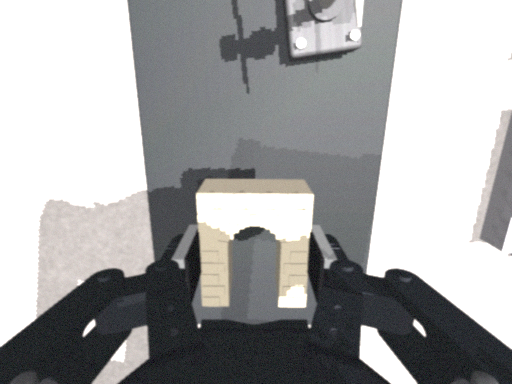

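The casting is over the plate, whose edges are at u≈146 and 383. The gauge base is at the top right, clear of the gripper. Now I lower it.

>>> send_rows(
  dp=[
    [0,0,2],
    [0,0,2],
    [0,0,2],
    [0,0,1],
    [0,0,0.7],
  ],
  twist=[0,0,0,0,0],
)

```text
t: 6.8
tcp_pos: [0.529, -0.0404, 0.0444]
tcp_rot: [[0.995, -0.102, -0.001], [-0.102, -0.995, 0.0], [-0.001, -0.0, -1.0]]
ft_force: [-0.0, -0.0, -1.0]
grip_width: 0.0528
finger_force: 42.8
```

>>> send_rows(
  dp=[
    [0,0,0.1],
    [0,0,0.1],
    [0,0,0.1],
    [0,0,0.1],
    [0,0,0],
  ],
  twist=[0,0,0,0,0],
)

```text
t: 7.3
tcp_pos: [0.5298, -0.0402, 0.0417]
tcp_rot: [[0.995, -0.101, 0.001], [-0.101, -0.995, -0.0], [0.001, 0.0, -1.0]]
ft_force: [-0.9, -0.7, -0.6]
grip_width: 0.0533
finger_force: 42.8
```

```bash
python3 - <<'E'
from h import *
s=env.read_state();print(s['tcp_pos'],s['ft_force'])
p=np.load('w3.npy',allow_pickle=True).item()
print(onz('w',(146,200),.03,p),onz('w',(383,200),.03,p))
E
```

```text
[ 0.52978783 -0.04023257  0.04167579] [-0.87971532 -0.6847979  -0.59625483]
[0.52831661 0.05334968 0.03      ] [ 0.50724428 -0.15007314  0.03      ]
```

>>> send_rows(
  dp=[
    [0,0,0.05],
    [0,0,0.05],
    [0,0,0.05],
    [0,0,0.05],
    [0,0,0],
  ],
  twist=[0,0,0,0,0],
)

```text
t: 7.8
tcp_pos: [0.5295, -0.0402, 0.0396]
tcp_rot: [[0.995, -0.101, -0.0], [-0.101, -0.995, 0.0], [-0.0, -0.0, -1.0]]
ft_force: [-3.2, 1.2, 3.3]
grip_width: 0.0532
finger_force: 43.2
```

>>> send_rows(
  dp=[
    [0,0,0.05],
    [0,0,0.05],
    [0,0,0.05],
    [0,0,0],
    [0,0,0],
  ],
  twist=[0,0,0,0,0],
)

```text
t: 8.3
tcp_pos: [0.5296, -0.0402, 0.0395]
tcp_rot: [[0.995, -0.101, -0.0], [-0.101, -0.995, -0.0], [-0.0, 0.0, -1.0]]
ft_force: [-8.7, 0.8, 17.5]
grip_width: 0.053
finger_force: 44.8
```

>>> send_rows(
  dp=[
    [0,0,-0.1],
    [0,0,-0.05],
    [0,0,0],
    [0,0,0],
    [0,0,0],
  ],
  twist=[0,0,0,0,0],
)

```text
t: 8.8
tcp_pos: [0.5298, -0.0402, 0.0396]
tcp_rot: [[0.995, -0.101, 0.001], [-0.101, -0.995, -0.0], [0.001, 0.0, -1.0]]
ft_force: [-0.6, 0.1, 4.7]
grip_width: 0.0532
finger_force: 43.5
```

>>> send_rows(
  dp=[
    [0,0,0],
    [0,0,0],
    [0,0,0],
    [0,0,0],
    [0,0,0],
  ],
  twist=[0,0,0,0,0],
  fingers=0.6,
)

```text
t: 9.3
tcp_pos: [0.5294, -0.0402, 0.0391]
tcp_rot: [[0.995, -0.101, -0.0], [-0.101, -0.995, 0.0], [-0.0, -0.0, -1.0]]
ft_force: [0.9, 0.0, -0.4]
grip_width: 0.068
finger_force: 0.0
```

>>> send_rows(
  dp=[
    [0,0,-1],
    [0,0,-2],
    [0,0,-3],
    [0,0,-4],
    [0,0,-4],
  ],
  twist=[0,0,0,0,0],
)

```text
t: 9.8
tcp_pos: [0.5291, -0.0401, 0.1811]
tcp_rot: [[0.995, -0.101, -0.0], [-0.101, -0.995, 0.0], [-0.0, -0.0, -1.0]]
ft_force: [0.6, -0.9, -0.1]
grip_width: 0.0681
finger_force: 0.0
```

```bash
python3 - <<'E'
from h import *
s=env.read_state();R=s['tcp_rot'];T=s['tcp_pos'];print(s['t'],T,s['ft_force'])
L=onz('top',(147,215),.008);H=onz('top',(159,256),.008);d=(L-H)[:2];print('lens yaw',np.degrees(np.arctan2(d[1],d[0])),'origin approx',L[:2]-d/np.linalg.norm(d)*.068)
print('to above lens',R.T@(L-T)*100)
E
```

```text
9.8 [ 0.52905877 -0.04009913  0.18110292] [ 0.63483647 -0.9316099  -0.12481725]
lens yaw 18.701862698992116 origin approx [0.4713082  0.34203275]
to above lens [ -3.41083349 -40.25304093  17.31440912]
```

```bash
python3 - <<'E'
from h import *
p=env.camera_params('wrist');w=env.camera('wrist');np.save('wa.npy',p,allow_pickle=True);cv2.imwrite('pics/wa.png',w)
E
```

>>> send_rows(
  dp=[
    [0,-2,0],
    [0,-2,0],
    [0,-2,0],
    [0,0,0],
    [0,0,0],
  ],
  twist=[0,0,0,0,0],
)

```text
t: 10.35
tcp_pos: [0.5356, 0.0195, 0.1797]
tcp_rot: [[0.995, -0.1, 0.001], [-0.1, -0.995, -0.001], [0.001, 0.0, -1.0]]
ft_force: [0.3, 0.5, -0.9]
grip_width: 0.0682
finger_force: 0.0
```

```bash
python3 - <<'E'
from h import *
p=env.camera_params('wrist');w=env.camera('wrist');np.save('wb.npy',p,allow_pickle=True);cv2.imwrite('pics/wb.png',w)
a=cv2.imread('pics/wa.png');pa=np.load('wa.npy',allow_pickle=True).item()
x=np.array([np.cos(-.11),np.sin(-.11)]);y=np.array([-x[1],x[0]]);tip=np.r_[np.array([.6544,-.0993])-.035*x+.015*y,.153]
for q in(pa,p):print(proj('w',tip,q))
M=np.zeros((600,800,3),np.uint8)
for i,(im,q) in enumerate(((a,pa),(w,p))):
    M[:,400*i:400*i+400]=cv2.resize(im[0:300,[230,292][i]:[230,292][i]+200],(400,600)) if 0 else cv2.convertScaleAbs(cv2.resize(im[:150,[200,290][i]:[200,290][i]+200],(400,300)).repeat(1,0),alpha=1.5) if 0 else 0
for i,im in enumerate((a,w)):
    x0=np.clip(int(proj('w',tip,(pa,p)[i])[0])-66,0,379)
    M[:,400*i:400*i+399]=cv2.convertScaleAbs(cv2.resize(im[:200,x0:x0+133],(399,600),interpolation=cv2.INTER_CUBIC),alpha=1.5);print('x0',x0)
cv2.imwrite('pics/tips.png',M)
E
```

```text
[311.89194131  54.32897951]
[423.38323999  55.16226487]
x0 245
x0 357
```

View pics/tips.png

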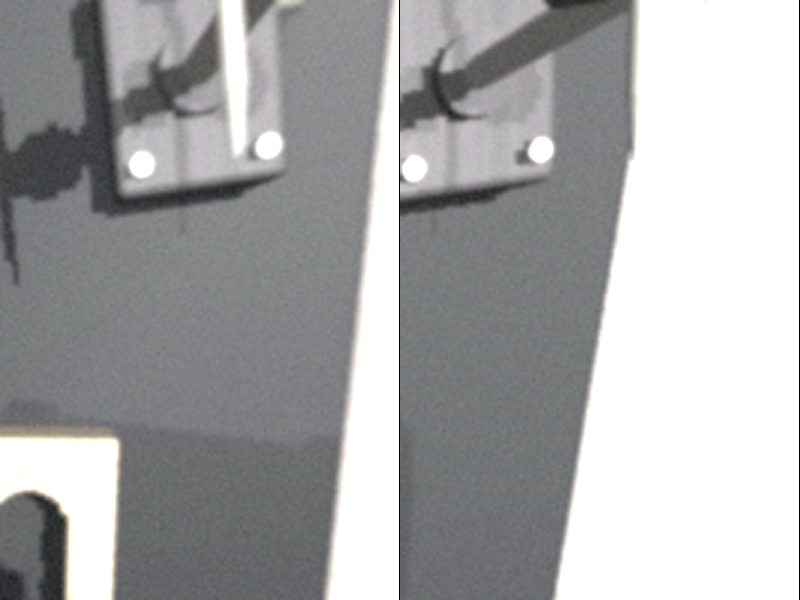

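In the left crop the needle tip is at full-picture pixel (324,51.7). In the right crop it is lost in the over-exposed bench, so I redo that one with a contrast stretch.

```bash
python3 - <<'E'
from h import *
w=cv2.imread('pics/wb.png')[0:100,400:500].astype(float)
w=np.clip((w-60)*1.2,0,255).astype(np.uint8);cv2.imwrite('pics/tipb.png',cv2.resize(w,(600,600),interpolation=cv2.INTER_CUBIC))
pa=np.load('wa.npy',allow_pickle=True).item();pb=np.load('wb.npy',allow_pickle=True).item()
for z in(.12,.13,.14,.145,.15,.155,.16):
    X=onz('w',(324,51.7),z,pa);print(z,X.round(4),proj('w',X,pb).round(1),'top',proj('top',X).round(1),((proj('scene',X)-[195,165])*5+[0,300]).round())
E
```

```text
0.12 [ 0.626 -0.095  0.12 ] [417.5  52.5] top [288.  187.2] [164. 407.]
0.13 [ 0.6247 -0.0926  0.13  ] [422.4  52.5] top [287.4 187.2] [167. 395.]
0.14 [ 0.6235 -0.0902  0.14  ] [427.8  52.5] top [286.8 187.3] [171. 383.]
0.145 [ 0.6229 -0.089   0.145 ] [430.8  52.5] top [286.5 187.3] [172. 377.]
0.15 [ 0.6223 -0.0879  0.15  ] [433.9  52.5] top [286.2 187.3] [174. 371.]
0.155 [ 0.6217 -0.0867  0.155 ] [437.2  52.5] top [285.9 187.3] [176. 365.]
0.16 [ 0.621  -0.0855  0.16  ] [440.7  52.6] top [285.6 187.3] [178. 359.]
```

View pics/tipb.png

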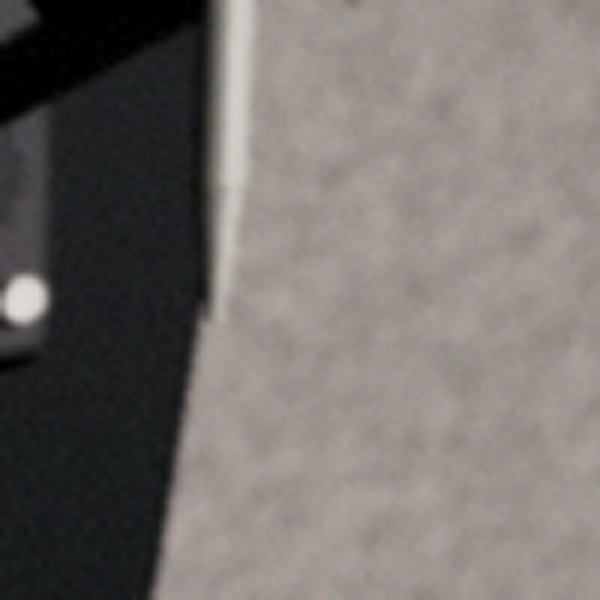

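The stretched crop shows the tip at (436.2,53), which gives a pointer height of about 0.1535 m. The scene view agrees. Now to the lens.

>>> send_rows(
  dp=[
    [-1.07,-3.1,0],
    [-1.07,-3.1,0],
    [-1.07,-3.1,0],
    [-1.07,-3.1,0],
    [-1.07,-3.1,0],
  ],
  twist=[0,0,0,0,0],
  fingers=0.2,
)

```text
t: 10.9
tcp_pos: [0.4979, 0.1792, 0.1795]
tcp_rot: [[0.995, -0.102, 0.0], [-0.102, -0.995, -0.0], [0.0, 0.0, -1.0]]
ft_force: [0.7, -0.7, -0.1]
grip_width: 0.051
finger_force: 0.0
```

>>> send_rows(
  dp=[
    [-1.07,-3.1,0],
    [-1.07,-3.1,0],
    [-1.07,-3.1,0],
    [-1.07,-3.1,0],
    [-1.07,-3.1,0],
  ],
  twist=[0,0,0,0,0],
)

```text
t: 11.4
tcp_pos: [0.4607, 0.339, 0.1794]
tcp_rot: [[0.995, -0.102, 0.0], [-0.102, -0.995, -0.0], [0.0, 0.0, -1.0]]
ft_force: [1.0, 0.3, 0.0]
grip_width: 0.0515
finger_force: 0.0
```

>>> send_rows(
  dp=[
    [0,0,0],
    [0,0,0],
    [0,0,0],
    [0,0,0],
    [0,0,0],
  ],
  twist=[-0.11,-0.11,-0.11,-0.1,0],
)

```text
t: 11.9
tcp_pos: [0.461, 0.3379, 0.1793]
tcp_rot: [[0.946, 0.323, 0.0], [0.323, -0.946, -0.0], [-0.0, 0.0, -1.0]]
ft_force: [-0.5, -0.0, 0.6]
grip_width: 0.0511
finger_force: 0.0
```

```bash
python3 - <<'E'
from h import *
s=env.read_state();print(s['t'],s['tcp_pos'],s['tcp_rot'][:,0])
p=env.camera_params('wrist');im=env.camera('wrist');cv2.imwrite('pics/wl.png',im);np.save('wl.npy',p,allow_pickle=True)
E
```

```text
11.9 [0.46097489 0.33785879 0.17929356] [ 9.46490806e-01  3.22730766e-01 -8.16816012e-05]
```

View pics/wl.png

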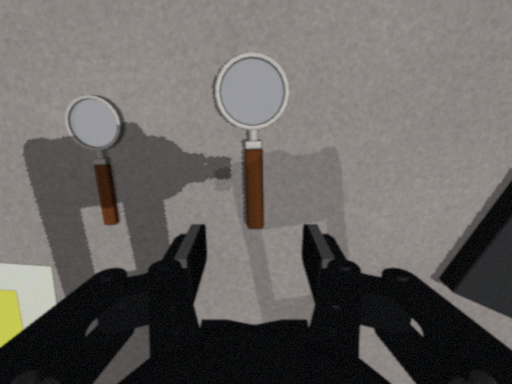

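The middle lens has its rim centre at (252,91), and its wood runs from (254,148) to (256,228). The smaller lens is to the left, out of the way.

```bash
python3 - <<'E'
from h import *
p=np.load('wl.npy',allow_pickle=True).item();s=env.read_state();R=s['tcp_rot'];T=s['tcp_pos']
q=[onz('w',u,z,p) for u,z in(((215,91),.008),((289,91),.008),((252,91),.012),((254,148),.016),((256,228.5),.016))]
print('dia',np.linalg.norm(q[0]-q[1]),'wood',np.linalg.norm(q[3]-q[4]),'lens to wood end',np.linalg.norm((q[2]-q[3])[:2]))
d=(q[2]-q[4])[:2];d/=np.linalg.norm(d);print('yaw',np.degrees(np.arctan2(d[1],d[0])),'tool yaw',np.degrees(np.arctan2(R[1,0],R[0,0])))
o=np.r_[((q[2][:2]-.068*d)+(q[3][:2]-.011*d)+(q[4][:2]+.085*d))/3,.004];print('origin',o,'d cm',R.T@(o-T)*100)
# casting centre from wa
pa=np.load('wa.npy',allow_pickle=True).item();im=cv2.imread('pics/wa.png')
for sgn in((.031,.027),(.031,-.027),(-.031,.027),(-.031,-.027)):
    a=-.102;X=np.array([.5295+sgn[0]*np.cos(a)-sgn[1]*np.sin(a),-.0402+sgn[0]*np.sin(a)+sgn[1]*np.cos(a),.056]);print(proj('w',X,pa).round(1))
g=cv2.cvtColor(im,cv2.COLOR_BGR2GRAY);m=np.zeros_like(g);m[120:300,180:320]=(g[120:300,180:320]>110)*255
print(cv2.boundingRect(m))
E
```

```text
dia 0.07669588239248756 wood 0.09377234779078172 lens to wood end 0.05800015441550707
yaw 20.441522284581076 tool yaw 18.659153128035097
origin [0.47324812 0.34237042 0.004     ] d cm [ 1.31066136 -0.02713476 17.53112581]
[225.7 145.3]
[283.7 145.3]
[227.4 207.6]
[281.9 207.7]
(180, 144, 140, 156)
```

>>> send_rows(
  dp=[
    [0.3,0,3],
    [0.3,0,3],
    [0.3,0,3],
    [0.3,0,3],
    [0.1,0,3],
  ],
  twist=[0,0,0,0,-0.03],
)

```text
t: 12.45
tcp_pos: [0.4734, 0.3425, 0.0284]
tcp_rot: [[0.937, 0.348, 0.001], [0.348, -0.937, 0.0], [0.001, 0.0, -1.0]]
ft_force: [0.7, -0.1, 0.3]
grip_width: 0.051
finger_force: 0.0
```

>>> send_rows(
  dp=[
    [0,0,0.8],
    [0,0,0.7],
    [0,0,0.5],
    [0,0,0.4],
    [0,0,0],
  ],
  twist=[0,0,0,0,0],
)

```text
t: 12.95
tcp_pos: [0.4732, 0.3432, 0.0059]
tcp_rot: [[0.936, 0.351, 0.001], [0.351, -0.936, 0.001], [0.001, -0.0, -1.0]]
ft_force: [0.1, -0.3, -0.1]
grip_width: 0.0512
finger_force: 0.0
```

>>> send_rows(
  dp=[
    [0,0,0.1],
    [0,0,0],
    [0,0,0],
    [0,0,0],
    [0,0,0],
  ],
  twist=[0,0,0,0,0],
  fingers=-1,
  force=60,
)

```text
t: 13.45
tcp_pos: [0.4733, 0.3433, 0.0051]
tcp_rot: [[0.936, 0.351, 0.001], [0.351, -0.936, 0.001], [0.001, -0.0, -1.0]]
ft_force: [-0.3, -0.2, 5.3]
grip_width: 0.0178
finger_force: 60.9
```

>>> send_rows(
  dp=[
    [0,0,0],
    [0,0,0],
    [0,0,0],
    [0,0,0],
    [0,0,0],
  ],
  twist=[0,0,0,0,0],
)

```text
t: 13.95
tcp_pos: [0.4733, 0.3433, 0.0052]
tcp_rot: [[0.936, 0.351, 0.001], [0.351, -0.936, 0.001], [0.001, -0.0, -1.0]]
ft_force: [-1.7, 0.3, 5.4]
grip_width: 0.0177
finger_force: 60.9
```

>>> send_rows(
  dp=[
    [0,0,-0.5],
    [0,0,-1],
    [0,0,-2],
    [0,0,-2],
    [0,0,-2],
  ],
  twist=[0,0,0,0,0],
)

```text
t: 14.45
tcp_pos: [0.4725, 0.3428, 0.0803]
tcp_rot: [[0.936, 0.351, -0.0], [0.351, -0.936, -0.0], [-0.0, 0.0, -1.0]]
ft_force: [0.8, 0.3, -0.5]
grip_width: 0.0183
finger_force: 60.1
```

>>> send_rows(
  dp=[
    [0,0,-2],
    [0,0,-2],
    [0,0,-2],
    [0,0,-1],
    [0,0,-0.5],
  ],
  twist=[0,0,0,0,0],
)

```text
t: 14.95
tcp_pos: [0.4732, 0.3432, 0.1557]
tcp_rot: [[0.936, 0.351, 0.002], [0.351, -0.936, 0.001], [0.002, -0.0, -1.0]]
ft_force: [0.2, -0.3, -1.5]
grip_width: 0.0181
finger_force: 60.2
```

>>> send_rows(
  dp=[
    [-0.5,1.26,0],
    [-1,2.52,0],
    [-1,2.52,0],
    [-1,2.52,0],
    [-1,2.52,0],
  ],
  twist=[0,0,0,0,0],
)

```text
t: 15.45
tcp_pos: [0.4691, 0.2188, 0.1526]
tcp_rot: [[0.936, 0.351, -0.003], [0.351, -0.936, -0.001], [-0.003, 0.0, -1.0]]
ft_force: [0.5, 0.4, -1.1]
grip_width: 0.0183
finger_force: 60.1
```

>>> send_rows(
  dp=[
    [-1,2.52,0],
    [-1,2.52,0],
    [-1,2.52,0],
    [-1,2.52,0],
    [-1,2.52,0],
  ],
  twist=[0,0,0,0,0],
)

```text
t: 15.95
tcp_pos: [0.4663, 0.0836, 0.1528]
tcp_rot: [[0.936, 0.351, -0.003], [0.351, -0.936, -0.0], [-0.003, -0.001, -1.0]]
ft_force: [0.6, 1.0, -1.0]
grip_width: 0.0179
finger_force: 60.1
```

>>> send_rows(
  dp=[
    [-1,2.52,0],
    [-1,2.52,0],
    [-1,2.52,0],
    [-1,2.52,0],
    [-0.5,1.26,0],
  ],
  twist=[0,0,0,0,0],
)

```text
t: 16.45
tcp_pos: [0.4641, -0.0387, 0.153]
tcp_rot: [[0.937, 0.349, -0.002], [0.349, -0.937, -0.0], [-0.002, -0.001, -1.0]]
ft_force: [0.7, 0.4, -1.4]
grip_width: 0.0183
finger_force: 60.1
```

>>> send_rows(
  dp=[
    [-0.5,1.26,0],
    [-0.3,0.8,0],
    [0,0,0],
    [0,0,0],
    [0,0,0],
  ],
  twist=[0,0,0,0,0],
)

```text
t: 16.95
tcp_pos: [0.4653, -0.0579, 0.1543]
tcp_rot: [[0.936, 0.352, -0.0], [0.352, -0.936, 0.0], [0.0, -0.0, -1.0]]
ft_force: [0.3, 0.2, -1.2]
grip_width: 0.0183
finger_force: 60.1
```

```bash
python3 - <<'E'
from h import *
s=env.read_state();R=s['tcp_rot'];T=s['tcp_pos'];print(s['t'],T,s['ft_force'],s['finger_force'])
L=T+R@np.array([.068,0,-.0028]);print('lens est',L,'corr cm',R.T@(np.array([.5295,-.0402,.1535])-L)*100)
p=env.camera_params('wrist');w=env.camera('wrist');a=env.camera('scene');print(proj('w',L,p),proj('scene',L))
for dx,dy in((0,.038),(0,-.038),(-.038,0),(.038,0)):print('rim',proj('w',L+R@np.array([dx,dy,-.008]),p).round(1))
for dx,dy in((0,.0),(-.085,0)):print('origin/handle end top',proj('w',T+R@np.array([dx,dy,-.0108]),p).round(1))
M=np.zeros((384,800,3),np.uint8);M[:,:512]=w;M[:288,512:]=cv2.resize(a[120:216,190:286],(288,288));cv2.imwrite('pics/f1.png',M)
E
```

```text
16.95 [ 0.46530229 -0.05794381  0.15425122] [ 0.34084702  0.24866538 -1.18181068] 60.13930320739746
lens est [ 0.52894978 -0.03400673  0.15705349] corr cm [-0.1665328   0.59916956  0.35514619]
[254.87194669 109.44529478] [250.80703952 161.29996522]
rim [340.9 110. ]
rim [169.  110.1]
rim [254.9 191.9]
rim [255.   13.1]
origin/handle end top [254.9 248. ]
origin/handle end top [254.9 376.7]
```

View pics/f1.png

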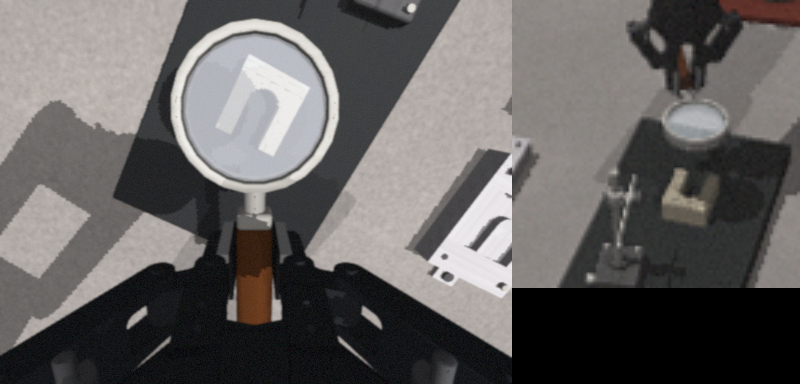

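The lens is over the casting. The observed rim spans u 171–339 and v 19–192, against a level prediction of 169–341 and 13–192, so the nose droops slightly. I'll fit the pitch.

```bash
python3 - <<'E'
from h import *
from scipy.optimize import least_squares
s=env.read_state();R=s['tcp_rot'];T=s['tcp_pos'];p=env.camera_params('wrist')
def pts(v):
    th,sx,sz,sy=v;c,sn=np.cos(th),np.sin(th);o=np.array([sx,sy,.0052-.008-.0+sz])
    return [T+R@(o+np.array([c*a-sn*h*-1*0+ -sn*h*0, b, sn*a])+np.array([sn*.008,0,-c*.008])) for a,b,h in((.068,.038,0),(.068,-.038,0),(.03,0,0),(.106,0,0))],T+R@(o+np.array([c*.068,0,sn*.068]))
def f(v):
    P=[proj('w',x,p) for x in pts(v)[0]]
    return [P[0][0]-339,P[1][0]-171,P[2][1]-192,P[3][1]-19,(v[2])*300]
for lo in (0,):
    r=least_squares(f,[0,0,0,0]);L=pts(r.x)[1];print(r.x,r.fun.round(1),L)
    print('corr cm',R.T@(np.array([.5295,-.0402,.1535])-L)*100,T)
E
```

```text
[ 5.28960027e-02 -9.96569872e-04 -2.62844801e-04  1.62649240e-05] [-0.3  0.3  0.3 -0.2 -0.1] [ 0.52795071 -0.03448016  0.15376785]
corr cm [-0.05639767  0.58990877  0.02670019] [ 0.46532168 -0.05802439  0.154298  ]
```

>>> send_rows(
  dp=[
    [0,0.2,0],
    [0,0.2,0.1],
    [0,0.2,0],
    [0,0,0],
    [0,0,0],
  ],
  twist=[0,0,0,0,0],
  force=90,
)

```text
t: 17.55
tcp_pos: [0.4674, -0.0644, 0.1533]
tcp_rot: [[0.936, 0.351, -0.0], [0.351, -0.936, 0.0], [-0.0, -0.0, -1.0]]
ft_force: [0.7, -0.9, -1.1]
grip_width: 0.0169
finger_force: 92.0
```

>>> send_rows(
  dp=[
    [0,0,0],
    [0,0,0],
    [0,0,0],
    [0,0,0],
    [0,0,0],
  ],
  twist=[0,0,0,0,0],
)

```text
t: 18.05
tcp_pos: [0.4674, -0.0643, 0.1533]
tcp_rot: [[0.936, 0.351, 0.0], [0.351, -0.936, 0.0], [0.0, -0.0, -1.0]]
ft_force: [-0.4, -0.1, -1.6]
grip_width: 0.0173
finger_force: 92.0
```

```bash
python3 - <<'E'
from h import *
s=env.read_state();R=s['tcp_rot'];T=s['tcp_pos'];print(s['t'],T,s['finger_force'],s['ft_force'])
w=env.camera('wrist');g=cv2.cvtColor(w,cv2.COLOR_BGR2GRAY)
o=cv2.cvtColor(cv2.imread('pics/f1.png')[:,:512],cv2.COLOR_BGR2GRAY)
print('change in lens/handle region (tilt creep)',cv2.phaseCorrelate(np.float32(o[185:230,235:275]),np.float32(g[185:230,235:275])),)
for nm,i in(('old',o),('new',g)):
    c=i[:60,245:265].astype(float).mean(1);print(nm,c[10:34].round().astype(int))
E
```

```text
18.05 [ 0.46739514 -0.06427367  0.15330365] 91.98007464408875 [-0.38861727 -0.12908289 -1.58241839]
change in lens/handle region (tilt creep) ((-0.4569394699495639, 0.3264480364238054), 0.9292268869611952)
old [ 63  63  64  63  64  64  63  65  91 150 201 216 221 224 226 228 229 227
 222 209 181 124  78  77]
new [ 64  65  64  63  64  64  64  66  88 144 198 217 221 224 226 228 230 228
 223 212 182 128  80  76]
```

```bash
python3 -c "
from station import env
print(env.job_done())"
```

```text
the job is handed in; nothing more can be done
None
```

I handed the job in, but no verdict came back: the casting lies face up about 15 mm from the plate's middle, and the lens is held still over it, within about 2 mm sideways and 1 mm of the pointer's height by my measurements, drooping about 0.05 rad (limit 0.12).

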